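# Fit the tall wide sanding sleeve on the spindle sander

## Robot

A 6-joint arm with a two-finger parallel gripper is mounted at the origin on the work surface. World frame = base frame: x ahead of the robot, y to its left, z up, the work surface at z = 0. Lengths are in m, angles in rad, forces in N, time in s.
With the tool pointing down it reaches from about 0.25 to 0.725 m from the base axis. Payload 9.7 kg.
Tool frame: the origin (TCP) lies midway between the tips of the shut fingers; the grasp point (between the pads) lies 19 mm behind it; z points along the fingers, x is the direction in which the jaws open and shut, and the axes are right-handed (so a half turn about z gives the same grasp; the last joint's range is limited). The gripper opens to 85 mm and grips with 20 to 120 N. Pads are 22 mm wide; open, the fingers measure 114 mm over their backs; the gripper's body (76 mm by 85 mm) begins 54 mm behind the grasp point. The pads swing forward as they close: fully open they stand 13 mm farther back than shut.
Start: joints at [1.199, 0.087, 0.176, 1.66, 0, 1.571], TCP at [0.2, 0.512, 0.231] pointing down, gripper open.
Joint ranges: [-3.13, 3.13], [-0.85, 1.81], [-1.15, 1.24], [-2.2, 2.28], [-1.44, 1.52], [-3.14, 3.14]. Speed limits (rad/s): [2.22, 2.22, 2.57, 3.14, 3.14, 3.14].

## Interface

Orientations are given as a unit quaternion [x, y, z, w].
In Python, from bench import sensors, camera, calibration, job gives the robot as it stands.
- The arm moves only by the tool apply_moves, never from a script. Its argument "increments" is text: rows parted by semicolons, each of 5 numbers parted by spaces: the finger opening in mm, from 0 to 85.4, then the shift along the tool's x, y, z in units of 50 mm (1.0 is 50 mm), then the turn about the tool's z in units of 6 degrees (1.0 is 6 degrees). A call has 1 to 20 rows; each row is the pose to reach, as a shift and turn from the pose commanded when the call began, along the tool's axes at that moment; what a row does not reach only later rows make up. A row lasts 1/10 s, in which the tool goes at most 50 mm and 8.59 degrees, less where a joint would pass 70% of its speed; a pose out of reach is approached as far as the arm can. A call with a gripper value outside its range is refused whole. The fingers move at their own pace and stop on an object; the grip force is fixed at half the most. Time passes only in rows, so rows that repeat a pose let the fingers close. It gives the time, the measured TCP pose, the force and the opening at its end, in the units of the state.
- sensors.state(): the state, without advancing time (a new reading comes with each control period).
- camera(name): name is "scene" or "top" or "wrist"; returns the picture (384x512x3 uint8, red, green, blue); there is no depth.
- calibration(name): a dict with "intrinsics" (3x3 intrinsics, pixels), "extrinsics" (4x4, takes a point from world to camera coordinates). Camera axes: x right, y up, looking along -z (the intrinsics and any distortion apply to the point x, -y, -z); pixel columns grow to the right and rows downward; lengths in m; the calibration is good to about 2 mm. A picture is of the moment at which its call begins: read the wrist's pose just before it. calibration takes no time and is no camera call; for the wrist camera it gives the pose at the moment of the call.
- job.finish_job(): hands the job in, once; it reports no verdict.
The state is a dict: "clock": time; "joint_pos": joint angles; "joint_velocities": joint speeds; "tau": joint torques, N m; "ee_pos": TCP position; "ee_rot": TCP orientation; "ft_force": force on the tool from outside, world axes, zero at the start; "wrist_torque": the same for the moment, N m; "width": finger opening in m.
Only numpy, scipy, OpenCV 4.12 (cv2) and the standard library are available. Lean on these libraries where they do the work, as an engineer would, in place of code of your own. Each camera call takes 0.05 s, during which the arm holds its last target.

## Task

Fit the tall, wide sanding sleeve over the sander's upright spindle: hold on to it until it is all the way down on the steel seat at the spindle's foot, then let go. Leave the short sleeve and the slim sleeve standing where they are.

Things in the scene. Friction and masses are not known exactly. Their poses are not given: they have to be found in the camera images.
- tall_wide_sleeve: The sleeve to fit: a rigid brown abrasive tube standing upright and loose on the bench, outer diameter 50 mm, bore 34 mm right through, height 90 mm, about 0.12 kg. Origin at the centre of its lower end, z up along its axis. It is as wide as the short sleeve and as tall as the slim one.
- spindle_seat (a point): Point on the sander spindle's axis on top of its seat disc (56 mm across), 36 mm above the bench; z up. The sander is a fixed grey plate 240 x 220 x 30 mm with a low switch box on its right edge, the steel spindle upright in its middle: 24 mm in diameter, tip 98 mm above the seat, the top 14 mm tapering to 8 mm. The tall wide sleeve slides on freely, 5 mm play all round, and rests on the seat.
- short_wide_sleeve: Bystander: the same kind of tube, outer diameter 50 mm, bore 34 mm, but only 40 mm high, standing upright and loose on the bench. Origin at the centre of its lower end.
- tall_slim_sleeve: Bystander: the same kind of tube, 90 mm high but slim, outer diameter 32 mm, bore 16 mm (too small for the spindle), standing upright and loose on the bench. Origin at the centre of its lower end.

How it is judged:
On the way:
1. the tall wide sleeve is on the spindle, its lower end less than 30 mm above the seat, and still held by the gripper (horizontal distance between tall_wide_sleeve and spindle_seat below 0.015 m and z of tall_wide_sleeve in the frame of spindle_seat below 0.03 m and contact force between the fingers and tall_wide_sleeve above 1 N), for 0.1 s.
At the end, for the whole second after the job is handed in: The tall wide sleeve sits on the spindle at rest and upright (within 10 degrees), its lower end within 10 mm of the seat and within 12 mm of the spindle's axis; the short and the slim sleeve stand upright within 30 mm of where they were (horizontal distance between tall_wide_sleeve and spindle_seat below 0.012 m and z of tall_wide_sleeve in the frame of spindle_seat between -0.01 and 0.01 m and angle between tall_wide_sleeve's own z axis and vertical below 0.175 rad and linear speed of tall_wide_sleeve below 0.02 m/s and distance of each of short_wide_sleeve, tall_slim_sleeve from where it was at the start of the episode below 0.03 m and angle between each of short_wide_sleeve, tall_slim_sleeve's own z axis and vertical below 0.3 rad); the robot touches nothing.
It fails at once if the short or the slim sleeve is knocked over or moved more than 40 mm (distance of any of short_wide_sleeve, tall_slim_sleeve from where it was at the start of the episode above 0.04 m or angle between any of short_wide_sleeve, tall_slim_sleeve's own z axis and vertical above 0.6 rad).
It also fails if it takes over 48 s, if anything falls off the work surface, if the arm or the gripper's body presses on something with over 40 N, if the wrist force passes 120 N, or if a joint passes its speed limit or range.

## Working session

There is one attempt and no reset: what is moved stays moved. The work goes in short steps, Python scripts to look and compute and a tool call to move; the robot and the scene stay as the last step left them, time stands still between calls to the robot, and variables do not carry over. Pictures are saved under pics/ and viewed, and the job is handed in when it is done.

Besides the shell and the picture viewer there is one more tool, called after "Call:" as name(argument=value, ...) on one line, values as JSON. apply_moves: Moves the arm, as the interface text tells. Its arguments: {"type":"object","properties":{"increments":{"type":"string"}},"required":["increments"]}

```bash
mkdir -p pics; python3 - <<'E'
from bench import sensors,camera,calibration
import cv2,numpy as np
s=sensors.state();print(s['clock'],s['ee_pos'],s['ee_rot'],s['width'])
for n in['scene','top']:
    im=camera(n);cv2.imwrite(f'pics/{n}0.png',im[:,:,::-1])
    c=calibration(n);print(n,np.round(c['intrinsics'],1),np.round(c['extrinsics'],3),c.keys())
E
```

```text
0.0 [0.19973456 0.51219823 0.2305969 ] [ 8.25617947e-01  5.64229193e-01 -5.29960981e-04  3.76148964e-04] 0.0850849426370314
scene [[445.6   0.  261.1]
 [  0.  445.6 190.9]
 [  0.    0.    1. ]] [[ 0.051  0.999 -0.01  -0.056]
 [-0.861  0.05   0.506  0.447]
 [ 0.506 -0.017  0.862 -1.244]
 [ 0.     0.     0.     1.   ]] dict_keys(['intrinsics', 'extrinsics'])
top [[358.7   0.  257.6]
 [  0.  358.7 195.1]
 [  0.    0.    1. ]] [[-0.02  -1.    -0.001  0.053]
 [ 0.992 -0.02   0.121 -0.546]
 [-0.121  0.001  0.993 -0.658]
 [ 0.     0.     0.     1.   ]] dict_keys(['intrinsics', 'extrinsics'])
```

View pics/scene0.png

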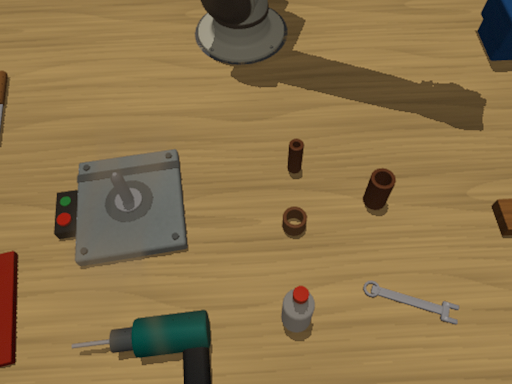

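View pics/top0.png

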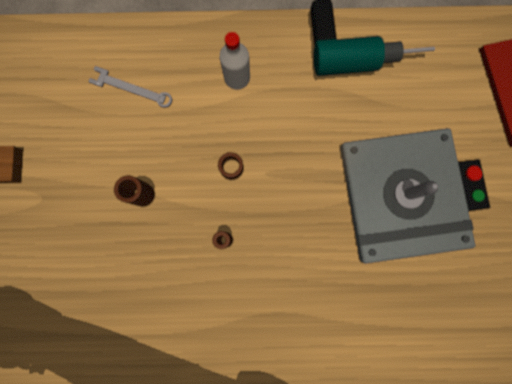

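The scene view shows the tall wide sleeve at about (378,188), the slim one at (295,155) and the short one at (294,221). The spindle stands at about (125,190). In the top view the wide sleeve's rim is at about (128,188) and the spindle tip at about (430,187). I'll enlarge both areas for precise measurement.

```bash
cat > h.py <<'E'
import numpy as np
from bench import calibration
def ray(n,u,v,z,c=None):
    c=c or calibration(n);K=np.array(c['intrinsics']);E=np.array(c['extrinsics'])
    d=np.linalg.solve(K,[u,v,1]);d=np.array([d[0],-d[1],-d[2]])
    R=E[:3,:3];o=-R.T@E[:3,3];d=R.T@d
    return o+d*(z-o[2])/d[2]
def proj(n,p,c=None):
    c=c or calibration(n);K=np.array(c['intrinsics']);E=np.array(c['extrinsics'])
    q=E[:3,:3]@np.array(p)+E[:3,3];q=K@[q[0],-q[1],-q[2]];return q[:2]/q[2]
E
python3 - <<'E'
import cv2,numpy as np
t=cv2.imread('pics/top0.png');s=cv2.imread('pics/scene0.png')
def c(im,x,y):return cv2.resize(im[y:y+60,x:x+80],None,fx=5,fy=5,interpolation=cv2.INTER_NEAREST)
o=np.vstack([np.hstack([c(t,95,160),c(t,375,160)]),np.hstack([c(s,340,160),c(s,90,160)])])
cv2.imwrite('pics/crop0.png',cv2.convertScaleAbs(o,alpha=1.6))
E
```

```text
(no output)
```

View pics/crop0.png

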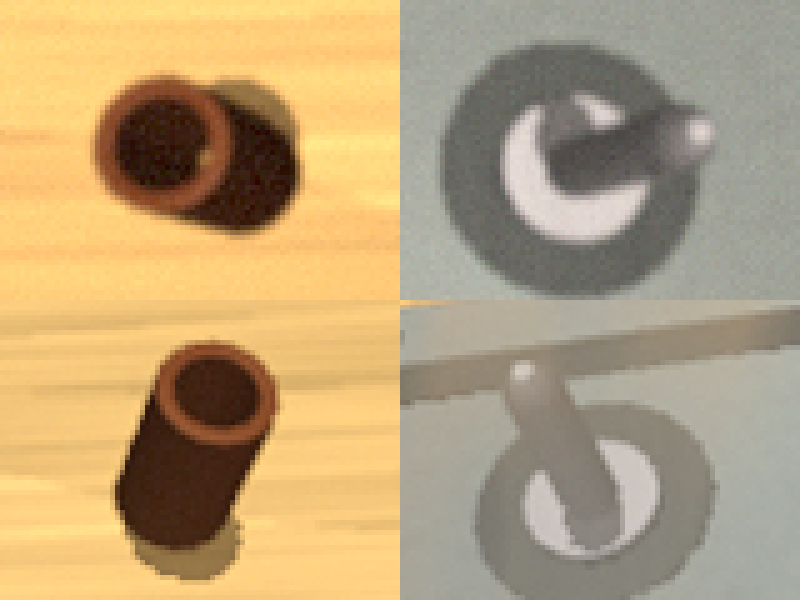

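Brightened crops: the sleeve rim stands out by its lighter brown, and the seat disc by near-white. I'll fit both from masks in both views.

```bash
python3 - <<'E'
import cv2,numpy as np
from h import *
I={n:cv2.imread(f'pics/{n}0.png') for n in('top','scene')}
def hullell(m,off):
    cs,_=cv2.findContours(m,cv2.RETR_EXTERNAL,cv2.CHAIN_APPROX_NONE)
    cs=[c for c in cs if len(c)>6]
    h=cv2.convexHull(np.vstack(cs));e=cv2.fitEllipse(h);return (e[0][0]+off[0],e[0][1]+off[1]),e[1],cv2.minAreaRect(h)[1]
R={'wide':{'top':(105,165,60,50),'scene':(355,160,50,55)},'short':{'top':(212,146,36,40),'scene':(275,200,40,40)},'slim':{'top':(205,220,36,36),'scene':(282,132,28,46)}}
H={'wide':.09,'short':.04,'slim':.09}
for k in R:
  for n in I:
    x,y,w,h=R[k][n];c=I[n][y:y+h,x:x+w].astype(int)
    b,g,r=c[...,0],c[...,1],c[...,2]
    m=((r>55)&(r>1.75*g)&(r-b>25)).astype(np.uint8)
    e=hullell(m,(x,y));print(k,n,np.round(e[0],1),np.round(e[1],1),m.sum(),np.round(ray(n,*e[0],H[k]),4))
for n,(x,y,w,h) in {'top':(385,165,45,55),'scene':(105,180,50,40)}.items():
    c=I[n][y:y+h,x:x+w].astype(int);print(c.min(2).max())
    m=((c.min(2)>112)).astype(np.uint8)
    nn,l,st,_=cv2.connectedComponentsWithStats(m);print(st)
    i=1+st[1:,4].argmax();e=hullell((l==i).astype(np.uint8),(x,y));print('seat',n,np.round(e[0],1),np.round(e[1],1),np.round(ray(n,*e[0],.036),4))
    p=ray(n,*e[0],.036);print(' tip->',proj(n,[p[0],p[1],.134]))
E
```

```text
wide top [128.  188.7] [25.1 26.3] 207 [0.5566 0.2715 0.09  ]
wide scene [382.9 178.4] [18.3 24.2] 152 [0.5587 0.2713 0.09  ]
short top [230.4 165. ] [22.8 23.6] 112 [0.606  0.0934 0.04  ]Traceback (most recent call last):
  File "<stdin>", line 15, in <module>
  File "<stdin>", line 7, in hullell
    return _nx.concatenate(arrs, 0, dtype=dtype, casting=casting)
           ~~~~~~~~~~~~~~~^^^^^^^^^^^^^^^^^^^^^^^^^^^^^^^^^^^^^^^
ValueError: need at least one array to concatenate
```

```bash
python3 - <<'E'
import cv2,numpy as np
from h import *
I={n:cv2.imread(f'pics/{n}0.png') for n in('top','scene')}
for n,p,z in[('top',(223,239.5),.09),('scene',(297,144),.09),('scene',(294,215),.04)]:print(n,np.round(ray(n,*p,z),4))
for n,(x,y,w,h),d in (('top',(380,160,48,60),None),('scene',(100,175,55,50),None)):
    c=I[n][y:y+h,x:x+w].astype(int)
    v=c.min(2)
    m=(v>113).astype(np.uint8)
    nn,l,st,cen=cv2.connectedComponentsWithStats(m);print(n,v.max(),[(s.tolist(),) for s in st if s[4]>20])
    i=1+st[1:,4].argmax();mm=(l==i).astype(np.uint8)
    cs,_=cv2.findContours(mm,cv2.RETR_EXTERNAL,cv2.CHAIN_APPROX_NONE);hl=cv2.convexHull(max(cs,key=len))
    e=cv2.fitEllipse(hl);u=(e[0][0]+x,e[0][1]+y);p=ray(n,*u,.036)
    print('seat',np.round(u,1),np.round(e[1],1),np.round(p,4),'tip',np.round(proj(n,[p[0],p[1],.134]),1))
E
```

```text
top [0.4638 0.104  0.09  ]
scene [0.4641 0.1083 0.09  ]
scene [0.6047 0.0922 0.04  ]
top 135 [([0, 0, 48, 60, 2610],), ([16, 22, 27, 26, 257],)]
seat [409.1 193.7] [25.2 28.5] [ 0.5437 -0.2484  0.036 ] tip [434.  186.3]
scene 123 [([0, 0, 55, 50, 2572],), ([30, 14, 11, 19, 103],), ([15, 20, 11, 16, 75],)]
seat [132.  198.1] [16.4 19.3] [ 0.5438 -0.2424  0.036 ] tip [118.6 172.8]
```

```bash
python3 - <<'E'
from h import *
for n,u,z in[('top',(410,193.4),.036),('scene',(128.3,199.5),.036),('top',(433.8,186.3),.134),('scene',(114.4,174.2),.134),('top',(409,193.8),.036)]:print(n,np.round(ray(n,*u,z),4))
from scipy.spatial.transform import Rotation as R
from bench import sensors
s=sensors.state();print(np.round(R.from_quat(s['ee_rot']).as_matrix(),4))
M=R.from_quat(s['ee_rot']).as_matrix()
print((M.T@(np.array([.5575,.2715,.231])-s['ee_pos']))/.05)
E
```

```text
top [ 0.5444 -0.2502  0.036 ]
scene [ 0.5467 -0.2499  0.036 ]
top [ 0.5438 -0.2481  0.134 ]
scene [ 0.5465 -0.2501  0.134 ]
top [ 0.5436 -0.2482  0.036 ]
[[ 3.633e-01  9.317e-01 -4.000e-04]
 [ 9.317e-01 -3.633e-01 -1.100e-03]
 [-1.200e-03  0.000e+00 -1.000e+00]]
[-1.88611626e+00  8.41557419e+00 -4.37812149e-03]
```

The two views agree to about 2 mm: the sleeve is at (0.557, 0.2715) and the spindle at (0.545, -0.249). The short sleeve (0.605, 0.093) and the slim one (0.464, 0.106) are well clear of the grasp. First I'll move above the sleeve with the jaws turned radially.

Call:
apply_moves(increments="85 -0.05 0.2 0 0.2; 85 -0.2 0.8 0 0.7; 85 -0.34 1.5 0 1.3; 85 -0.5 2.2 0 1.9; 85 -0.65 2.9 0 2.5; 85 -0.81 3.6 0 3.1; 85 -0.96 4.3 0 3.7; 85 -1.12 5.0 0 4.3; 85 -1.28 5.7 0 4.9; 85 -1.44 6.4 0 5.5; 85 -1.6 7.1 0 6.1; 85 -1.74 7.7 0 6.6; 85 -1.84 8.2 0 7.0; 85 -1.89 8.42 0 7.1; 85 -1.89 8.42 0 7.1; 85 -1.89 8.42 0 7.1; 85 -1.89 8.42 0 7.1")

```text
clock: 1.8
ee_pos: [0.5569, 0.2721, 0.2316]
ee_rot: [0.974, 0.227, 0.0, -0.0]
ft_force: [-0.3, -0.2, 0.4]
width: 0.085
```

```bash
python3 - <<'E'
import cv2,numpy as np
from h import *
from bench import sensors,camera
from scipy.spatial.transform import Rotation as R
s=sensors.state();c=calibration('wrist');im=camera('wrist');cv2.imwrite('pics/w1.png',im[:,:,::-1])
M=R.from_quat(s['ee_rot']).as_matrix()
print(s['clock'],s['ee_pos'],s['joint_pos'],np.round(M,3))
print((M.T@(np.array([.5575,.2715,.041])-s['ee_pos']))/.05)
print(proj('wrist',[.5575,.2715,.09],c))
E
```

```text
1.8 [0.55687942 0.27214613 0.23156239] [4.54484973e-01 2.61114618e-01 3.75352676e-01 1.68488128e+00
 1.75325694e-04 1.56821550e+00] [[ 0.897  0.441  0.   ]
 [ 0.441 -0.897  0.   ]
 [ 0.    -0.    -1.   ]]
[0.00484931 0.01774024 3.81124548]
[258.01897813 169.39043216]
```

View pics/w1.png

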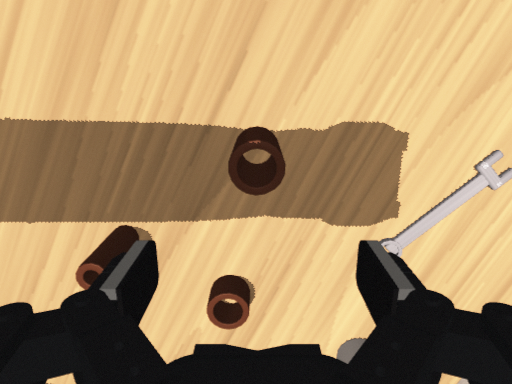

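The wrist view shows the sleeve rim centred at about (257,167), against a predicted (258,169), so the position holds. I'll go down and close.

Call:
apply_moves(increments="85 0 0 0.2 0; 85 0 0 0.6 0; 85 0 0.01 1.1 0; 85 0 0.01 1.6 0; 85 0 0.01 2.1 0; 85 0 0.01 2.6 0; 85 0 0.01 3.0 0; 85 0 0.01 3.4 0; 85 0 0.01 3.7 0; 85 0 0.01 3.8 0; 85 0 0.01 3.8 0; 85 0 0.01 3.8 0; 40 0 0.01 3.8 0; 40 0 0.01 3.8 0; 40 0 0.01 3.8 0; 40 0 0.01 3.8 0; 40 0 0.01 3.8 0; 40 0 0.01 3.8 0; 40 0 0.01 3.8 0; 40 0 0.01 3.8 0")

```text
clock: 3.85
ee_pos: [0.5584, 0.2711, 0.0423]
ee_rot: [0.974, 0.226, 0.001, -0.0]
ft_force: [-0.9, -0.8, 5.7]
width: 0.0489
```

Call:
apply_moves(increments="40 0 0 0 0; 40 0 0 0 0; 40 0 0 0 0; 40 0 0 -0.1 0; 40 0 0 -0.3 0; 40 0 0 -0.6 0; 40 0 0 -1.0 0; 40 0 0 -1.5 0; 40 0 0 -2.0 0; 40 0 0 -2.5 0; 40 0 0 -3.0 0; 40 0 0 -3.3 0; 40 0 0 -3.5 0; 40 0 0 -3.6 0; 40 0 0 -3.6 0; 40 0 0 -3.6 0")

```text
clock: 5.45
ee_pos: [0.5577, 0.2709, 0.2205]
ee_rot: [0.974, 0.226, -0.001, 0.0]
ft_force: [0.3, 0.8, -0.7]
width: 0.0489
```

```bash
python3 - <<'E'
import cv2,numpy as np
from h import *
from bench import sensors,camera
from scipy.spatial.transform import Rotation as R
s=sensors.state();M=R.from_quat(s['ee_rot']).as_matrix()
print(s['clock'],s['ee_pos'],s['joint_pos'],s['width'])
print((M.T@(np.array([.545,-.249,.22])-s['ee_pos']))/.05)
a=camera('scene');b=camera('wrist')
cv2.imwrite('pics/s2.png',np.hstack([a[60:330,150:],b])[:, :, ::-1] if 0 else a[:,:,::-1]);cv2.imwrite('pics/w2.png',b[:,:,::-1])
E
```

```text
5.45 [0.55774117 0.27089045 0.22047857] [ 4.52135876e-01  2.58194218e-01  3.50182227e-01  1.66397436e+00
 -2.57898443e-08  1.56744779e+00] 0.048920605957741246
[-4.80279802  9.22563585  0.01525032]
```

View pics/s2.png

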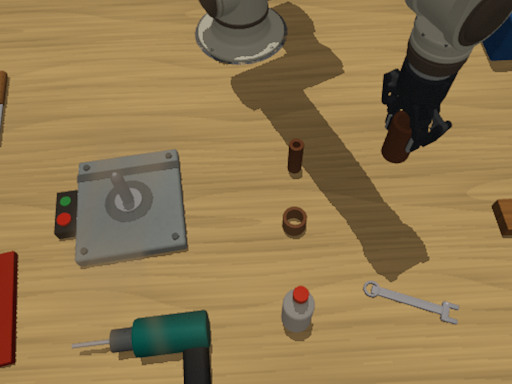

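View pics/w2.png

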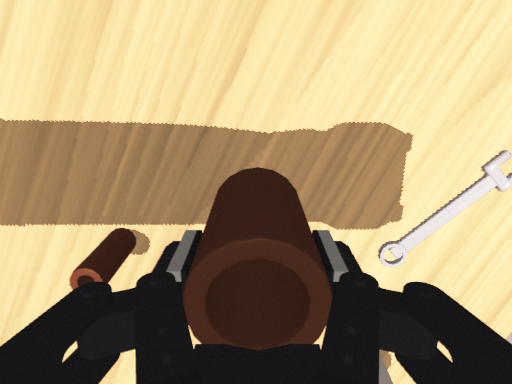

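The sleeve is gripped (48.9 mm opening) and hangs upright, and the neighbours are untouched. Next I'll carry it above the spindle.

Call:
apply_moves(increments="40 -0.05 0.09 0 0.1; 40 -0.19 0.37 0 0.3; 40 -0.43 0.83 0 0.7; 40 -0.72 1.38 0 1.2; 40 -1.01 1.94 0 1.7; 40 -1.3 2.5 0 2.2; 40 -1.59 3.05 0 2.8; 40 -1.87 3.6 0 3.3; 40 -2.16 4.15 0 3.8; 40 -2.45 4.7 0 4.3; 40 -2.74 5.26 0 4.8; 40 -3.03 5.82 0 5.3; 40 -3.31 6.36 0 5.8; 40 -3.6 6.92 0 6.3; 40 -3.89 7.47 0 6.8; 40 -4.18 8.03 0 7.3; 40 -4.42 8.49 0 7.8; 40 -4.62 8.87 0 8.2; 40 -4.75 9.13 0 8.4; 40 -4.8 9.22 0 8.4")

```text
clock: 7.55
ee_pos: [0.5445, -0.2502, 0.2211]
ee_rot: [0.977, -0.212, -0.0, 0.0]
ft_force: [-0.5, -0.2, -1.2]
width: 0.0488
```

Call:
apply_moves(increments="40 0 0 0 0; 40 0 0 0 0; 40 0 0 0 0")

```text
clock: 7.85
ee_pos: [0.5453, -0.2477, 0.2215]
ee_rot: [0.978, -0.21, 0.0, -0.0]
ft_force: [0.5, 0.4, -1.6]
width: 0.0488
```

```bash
python3 - <<'E'
import cv2,numpy as np
from h import *
from bench import sensors,camera
from scipy.spatial.transform import Rotation as R
s=sensors.state();M=R.from_quat(s['ee_rot']).as_matrix()
print(s['clock'],s['ee_pos'],s['width'],np.round(M,3))
print((M.T@(np.array([.545,-.249,.15])-s['ee_pos']))/.05)
for n in('scene','top'):
    a=camera(n);cv2.imwrite(f'pics/{n}3.png',a[:,:,::-1])
    for z in(s['ee_pos'][2]-.041,.134,.036): print(n,z,proj(n,[*s['ee_pos'][:2],z]))
t=cv2.imread('pics/top3.png')[110:270,350:500];q=cv2.imread('pics/scene3.png')[90:250,60:210]
cv2.imwrite('pics/c3.png',cv2.convertScaleAbs(cv2.resize(np.hstack([t,q]),None,fx=2.6,fy=2.6),alpha=1.8))
E
```

```text
7.85 [ 0.54530245 -0.24774955  0.22145888] 0.048784967914188196 [[ 0.912 -0.41   0.   ]
 [-0.41  -0.912  0.   ]
 [ 0.    -0.    -1.   ]]
[0.00457827 0.02549301 1.42917448]
scene 0.1804588778758227 [108.2700258  159.76452435]
scene 0.134 [115.74133096 173.58938006]
scene 0.036 [129.39600077 198.85589454]
top 0.1804588778758227 [448.33587137 180.88138169]
top 0.134 [433.48666204 185.3966629 ]
top 0.036 [408.69074829 192.93649353]
```

View pics/c3.png

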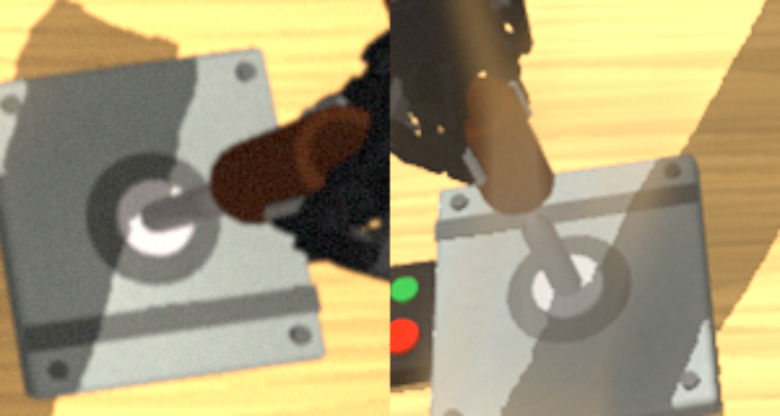

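Both views show the sleeve's lower end centred over the spindle, within about 1 mm of the projection. I'll lower it gently to about 10 mm above the seat.

Call:
apply_moves(increments="40 0 0.02 0.1 0; 40 0 0.02 0.2 0; 40 0 0.02 0.4 0; 40 0 0.02 0.6 0; 40 0 0.02 0.75 0; 40 0 0.02 0.9 0; 40 0 0.02 1.05 0; 40 0 0.02 1.2 0; 40 0 0.02 1.35 0; 40 0 0.02 1.5 0; 40 0 0.02 1.65 0; 40 0 0.02 1.8 0; 40 0 0.02 1.95 0; 40 0 0.02 2.1 0; 40 0 0.02 2.25 0; 40 0 0.02 2.4 0; 40 0 0.02 2.5 0; 40 0 0.02 2.6 0; 40 0 0.02 2.65 0; 40 0 0.02 2.65 0")

```text
clock: 9.95
ee_pos: [0.5447, -0.2494, 0.0884]
ee_rot: [0.978, -0.21, -0.0, -0.0]
ft_force: [-0.6, -0.7, -0.5]
width: 0.049
```

Call:
apply_moves(increments="40 0 0 0.03 0; 40 0 0 0.07 0; 40 0 0 0.11 0; 40 0 0 0.14 0; 40 0 0 0.17 0; 40 0 0 0.2 0; 40 0 0 0.2 0; 40 0 0 0.2 0")

```text
clock: 10.75
ee_pos: [0.5448, -0.2495, 0.0788]
ee_rot: [0.978, -0.21, -0.0, 0.0]
ft_force: [-0.7, -0.8, -1.5]
width: 0.0488
```

```bash
python3 - <<'E'
import cv2,numpy as np
from bench import sensors,camera
s=sensors.state();print(s['clock'],s['ee_pos'],s['ft_force'],s['wrist_torque'])
t=camera('top')[110:270,350:500];q=camera('scene')[90:250,60:210]
cv2.imwrite('pics/c4.png',cv2.convertScaleAbs(cv2.resize(np.hstack([t,q])[:,:,::-1],None,fx=2.6,fy=2.6),alpha=1.8))
E
```

```text
10.75 [ 0.54478734 -0.24950351  0.07878524] [-0.69026201 -0.77311103 -1.49859042] [ 0.00451535 -0.07017327 -0.01429933]
```

View pics/c4.png

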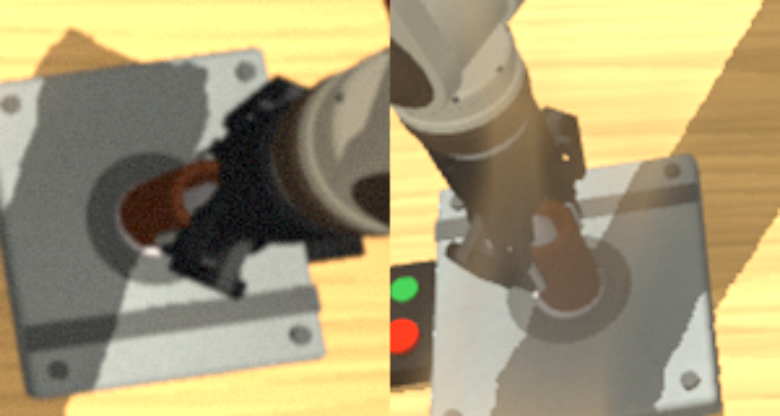

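The sleeve is on the spindle just above the seat, with the seat rim visible around its foot. There is no contact force yet, so I'll press down in small steps until the force rises.

Call:
apply_moves(increments="40 0 0 0.01 0; 40 0 0 0.02 0; 40 0 0 0.03 0; 40 0 0 0.03 0; 40 0 0 0.03 0")

```text
clock: 11.35
ee_pos: [0.5449, -0.2496, 0.0783]
ee_rot: [0.978, -0.211, 0.0, 0.0]
ft_force: [-2.4, 1.3, 5.7]
width: 0.049
```

The force rose by about 7 N, so the sleeve is on the seat. I'll let go and rise.

Call:
apply_moves(increments="55 0 0 0 0; 60 0 0 0 0; 70 0 0 0 0; 85 0 0 0 0; 85 0 0 0 0; 85 0 0 0 0; 85 0 0 0 0; 85 0 0 -0.1 0; 85 0 0 -0.3 0; 85 0 0 -0.7 0; 85 0 0 -1.2 0; 85 0 0 -1.8 0; 85 0 0 -2.4 0; 85 0 0 -3.0 0; 85 0 0 -3.3 0; 85 0 0 -3.4 0; 85 0 0 -3.4 0")

```text
clock: 13.05
ee_pos: [0.545, -0.2496, 0.2482]
ee_rot: [0.978, -0.21, 0.001, 0.0]
ft_force: [-0.4, 0.3, -0.4]
width: 0.0852
```

Call:
apply_moves(increments="85 -0.2 0 0 0; 85 -0.6 0 0 0; 85 -1.2 0 0 0; 85 -1.8 0 0 0; 85 -2.4 0 0 0; 85 -3 0 0 0; 85 -3.3 0 0 0; 85 -3.4 0 0 0; 85 -3.4 0 0 0")

```text
clock: 13.95
ee_pos: [0.3893, -0.1793, 0.2469]
ee_rot: [0.978, -0.21, -0.0, 0.0]
ft_force: [0.2, -1.3, -0.1]
width: 0.0851
```

```bash
python3 - <<'E'
import cv2,numpy as np
from h import *
from bench import sensors,camera
s=sensors.state();print(s['clock'],s['ee_pos'],s['ft_force'],s['width'])
A=camera('top');B=camera('scene');cv2.imwrite('pics/s5.png',B[:,:,::-1])
print(proj('top',[.545,-.249,.126]),proj('scene',[.545,-.249,.126]))
t=A[130:250,340:490];q=B[120:240,50:200]
cv2.imwrite('pics/c5.png',cv2.convertScaleAbs(cv2.resize(np.hstack([t,q])[:,:,::-1],None,fx=2.6,fy=2.6),alpha=1.8))
E
```

```text
13.95 [ 0.38926314 -0.17927831  0.24689382] [ 0.15870543 -1.32527545 -0.10281788] 0.08510911648361129
[431.92328321 186.26813493] [116.32054423 175.73810687]
```

View pics/c5.png

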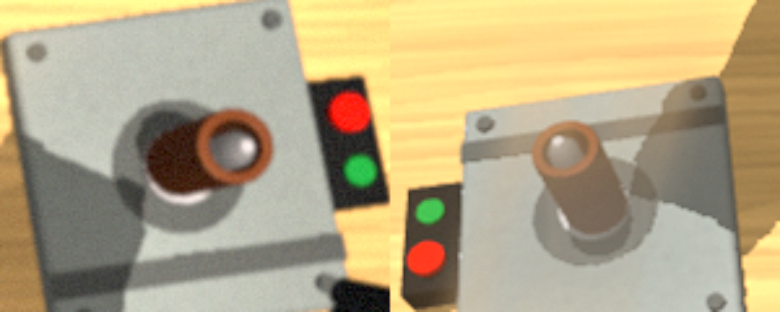

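View pics/s5.png

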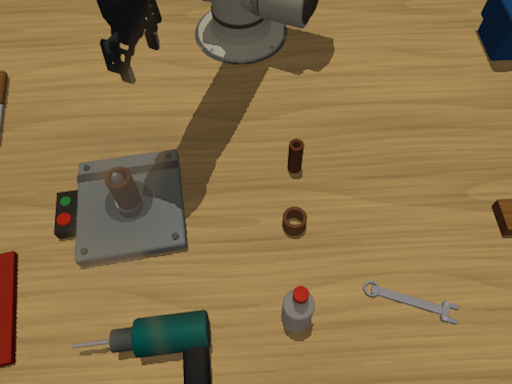

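The sleeve is upright on the seat. Its rim is at (430,186.5) in the top view and (118,177) in the scene view, against predictions of (432,186) and (116,176) for a seated sleeve. The two bystanders have not moved, so I'm handing in.

```bash
python3 -c "
from bench import job;print(job.finish_job())"
```

```text
the job is handed in; nothing more can be done
None
```

The tall wide sleeve is on the spindle, down on the seat, and the job was handed in at about 14 s of the 48 s allowed.

- **What I did:** I found the sleeve and the spindle in two camera views, which agreed to about 2 mm. I gripped the sleeve (49 mm opening), carried it over the spindle and lowered it while still held. At the seat the upward force rose by about 7 N. Then I opened the fingers, rose and moved the arm clear.
- **Last checks:** In both views the sleeve stands upright on the spindle, with its rim within about 2 px of where a seated sleeve's rim should appear. The short and slim sleeves look unmoved in the final scene picture; I compared that by eye and did not re-measure them. The gripper is open and touching nothing.
- **Disagreed:** My first automatic fit of the seat disc in the scene view was about 7 mm off because the spindle hides part of the disc. I used readings taken by eye from the enlarged picture instead, and they matched the top view. No other check disagreed.

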